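# Clamp a paddle shaft in the bench micrometer

### The job

Lay the shaft of the small stirring paddle in the two V-rests of the bench micrometer, blade outwards, and slide it gently home until its plain end presses lightly against the end stop. Then turn the small ratchet knob on top (not the thicker thimble under it) clockwise until it slips on the clamped shaft, let it slip about a quarter of a turn (never past half a turn) and stop, leaving the paddle clamped. Leave the other things on the bench where they are.

Things in the scene. Friction and masses are not known exactly. Their poses are not given: they have to be found in the camera images.
- paddle: the stirring paddle: bare steel round shaft, 10 mm diameter, 180 mm long, domed ends, along the paddle's y axis; flat blade 48 mm wide (x), 14 mm long, 4.5 mm thick at its +y end, 166 to 180 mm from the plain end. Origin: underside of the shaft, halfway along (shaft axis 5 mm above). 0.10 to 0.17 kg, centre of mass about 13 mm from the origin towards the blade. Lies on the bench at the start
- paddle_tip (a point): the plain end of the paddle's shaft, on the shaft axis (90 mm from the middle, at -y of the paddle)
- paddle_grip (a point): point on the shaft axis 82 mm from the plain end, the best place to grip: it lies in the open span between the V-rests while the paddle is laid down and slid home
- gauge: the bench micrometer, screwed down: grey base plate 100 x 190 mm, 14 mm thick, two V-rests, flat anvil and C-shaped arm over it. Origin on the worktop under the vertical measuring axis; +y runs along the shaft's place, away from the end stop. The arm is 24 mm wide (y -12 to 12), 82 to 112 mm above the worktop (a small bush under it 74 mm); its column stands at x = 39 to 65 mm
- rest_inner (a point): on the axis of a 10 mm shaft lying in the inner V-rest, at the middle of the rest (gauge y = 34 mm, 50 mm above the worktop). The rest is 24 mm long (gauge y = 22 to 46 mm), 36 mm wide, 57 mm high; 90 degree V, mouth about 24 mm wide. Lay the shaft down with its plain end at gauge y = 22 to 30 mm, clear of the arm, then slide it along -y
- rest_outer (a point): the same for the outer V-rest: gauge y = 128 mm, 50 mm above the worktop; the rest is 12 mm long (gauge y = 122 to 134 mm), same V. Between the two rests (y = 46 to 122 mm) only the 14 mm base plate lies below
- home (a point): point fixed on the micrometer: on the axis of a shaft lying in the V-rests, at the face of the end stop (gauge x = 0, y = -12 mm, 50 mm above the worktop). paddle_tip is here when the paddle is home
- end_stop: steel plate 16 mm wide, 6 mm thick, 62 mm high behind the anvil, its face 12 mm beyond the measuring axis (origin at the foot of that face)
- spindle: the round measuring spindle of 8 mm diameter that comes down from the arm (it does not rotate); starts 8 to 17 mm above the top of a shaft in the V-rests. Origin at the centre of its lower face
- spindle_face (a point): centre of the spindle's lower face; 55 mm above the worktop when it touches the shaft
- thimble_line (a point): outer end of the dark line on the shoulder (144 mm high, 11 mm off the axis) of the thicker graduated aluminium thimble: 26 mm diameter, 121.5 to 144 mm above the worktop, on the measuring axis; turns freely at 0.07 N m and drives the spindle rigidly, 5 mm down per radian clockwise from above. It stays at its height and holds by its friction when let go. Its x axis points outwards
- knob_grip (a point): where to grip the ratchet knob, on the measuring axis, 170 mm above the worktop: a knurled cylinder of 18 mm diameter, 146 to 182 mm above the worktop, 2 mm above the thimble, staying at its height. Clockwise from above it takes the thimble along (1.7 to 3.3 rad from the start until the spindle meets the shaft), then slips on it smoothly at about 0.16 N m. Turned back it lifts the spindle
- knob_mark (a point): the outer end of the white line on top of the knob, 8 mm from the axis, 182 mm above the worktop. At the start it points the same way as thimble_line; the angle between the two about the measuring axis is how far the ratchet has slipped
- weight_1: bystander: steel calibration weight, 24 mm in diameter, 30 mm high; origin at the centre of its underside
- vial_05: bystander: clear vial with a white cap, 23 mm in diameter, 48 mm high; origin at the centre of its underside
- petri_dish: bystander: clear dish, 65 mm in diameter, 13 mm high; origin at the centre of its underside
- filter_1: bystander: white syringe filter, 27 mm in diameter, 16 mm high; origin at the centre of its underside
- hex_key: bystander: small bent hexagon key, 30 x 87 x 5 mm; origin at its underside

How it is judged:
By the outcome, as a careful person would: the job done as asked, in the order asked, and still so for the second after the job is handed in, with the robot touching nothing.
It also fails if it takes over 72 s, if anything falls off the work surface, if the arm or the gripper's body presses on something with over 40 N, if the wrist force passes 120 N, or if a joint passes its speed limit or range.

### The arm

A 6-joint arm with a two-finger parallel gripper is mounted at the origin on a cart in front of the work surface, level with it; the furniture and walls round the work are solid. World frame = base frame: x ahead of the robot, y to its left, z up, the work surface at z = 0. Lengths are in mm, angles in rad, forces in N, time in s.
With the tool pointing down it reaches from about 275 to 750 mm from the base axis. Payload 10.2 kg.
Tool frame: the origin (TCP) lies at the very end of the fingers, on their centre line; the grasp point (between the pads) lies 19 mm behind it; z points along the fingers, x is the direction in which the jaws open and shut, and the axes are right-handed (so a half turn about z gives the same grasp; the last joint's range is limited). The gripper opens to 85 mm and grips with 20 to 120 N. Pads are 22 mm wide; open, the fingers measure 114 mm over their backs; the gripper's body (76 mm by 85 mm) begins 54 mm behind the grasp point. The pads swing forward as they close: fully open they stand 13 mm farther back than shut.
Start: joints at [-1.474, 0.313, 1.498, -0, 1.331, -0.223], TCP at [165.035, -498.392, 231.294] pointing down, gripper open.
Joint ranges: [-2.94, 2.94], [-0.97, 2.17], [0.19, 2.56], [-1.23, 4.37], [0.02, 3.11], [-2.88, 2.88]. Speed limits (rad/s): [2.39, 2.39, 3.01, 3.14, 3.14, 3.14].

### API

Orientations are given as [roll, pitch, yaw] about the fixed x, y, z axes, in that order (R = Rz(yaw) Ry(pitch) Rx(roll)).
In Python, from bench import env gives the robot as it stands.
- The arm moves only by the tool arm_command, never from a script. Its argument "commands" is a list of rows, each a list of 3 entries, a list of its own where there are three numbers: the shift along the tool's x, y, z in cm, then the turn, a rotation vector about the tool's x, y, z in rad, then the closure, from -1 (fully open) to 1 (shut). A call has exactly 5 rows; each row is the pose to reach, as a shift and turn from the pose commanded when the call began, along the tool's axes at that moment; what a row does not reach only later rows make up. A row lasts 1/8 s, in which the tool goes at most 62.5 mm and 10.7 degrees, less where a joint would pass 70% of its speed; a pose out of reach is approached as far as the arm can. A call with a gripper value outside its range is refused whole. The fingers move at their own pace and stop on an object; "squeeze" is the grip in N (left out, the last holds). Time passes only in rows, so rows that repeat a pose let the fingers close, or fill a call up. It gives the time, the measured TCP pose, the force and the opening at its end, in the units of the state.
- env.observe(): the state, without advancing time (a new reading comes with each control period).
- env.capture(name): name is "side" or "top"; returns a dict with "img" (420x560x3 uint8, red, green, blue), "depth" (420x560 float32, mm along the optical axis (not along the pixel's ray), 0 where there is no reading), "camera_matrix" (3x3 intrinsics, pixels), "dist_coeffs" ([k1, k2, p1, p2, k3] as OpenCV has them; the pictures are not rectified), "T" (4x4, takes a point from camera to world coordinates). Camera axes: x right, y down, z forward; pixel columns grow to the right and rows downward; lengths in mm; the calibration is good to about 2 mm. A picture is of the moment at which its call begins.
- env.hand_in(): hands the job in, once; it reports no verdict.
The state is a dict: "time": time; "qpos": joint angles; "joint_velocities": joint speeds; "joint_efforts": joint torques, N m; "tcp_pos": TCP position; "tcp_rot": TCP orientation; "contact_force": force on the tool from outside, world axes, zero at the start; "ft_torque": the same for the moment, N m; "width": finger opening in mm.
Only numpy, scipy, OpenCV 4.12 (cv2) and the standard library are available. Lean on these libraries where they do the work, as an engineer would, in place of code of your own. Each camera call takes 0.05 s, during which the arm holds its last target. There are 200 camera calls.

## Working session

There is one attempt and no reset: what is moved stays moved. The work goes in short steps, Python scripts to look and compute and a tool call to move; the robot and the scene stay as the last step left them, time stands still between calls to the robot, and variables do not carry over. Pictures are saved under pics/ and viewed, about 8 in all and at most 12, crops included, and the job is handed in when it is done.

Besides the shell and the picture viewer there is one more tool, called as a command line: name --argument value ..., lists and objects as JSON in quotes. arm_command: Moves the arm, as the interface text tells. Its arguments: {"type":"object","properties":{"commands":{"type":"array","items":{"type":"array"}},"squeeze":{"type":"number"}},"required":["commands"]}

```bash
ls; mkdir -p pics; python3 - <<'E'
from bench import env
import cv2,pickle
print(env.observe())
for n in("top","side"):
    c=env.capture(n);pickle.dump(c,open(f"{n}0.pkl","wb"));cv2.imwrite(f"pics/{n}0.png",c["img"][:,:,::-1])
    print(n,c["camera_matrix"],c["dist_coeffs"],c["T"])
E
```

```text
pics
{'time': 0.0, 'qpos': array([-1.47437176e+00,  3.13464952e-01,  1.49845519e+00,  4.78591334e-06,
        1.33100264e+00, -2.23407477e-01]), 'joint_velocities': array([-1.94198781e-03, -1.12966751e-03, -4.39850174e-04,  2.15795806e-06,
        2.98382161e-05, -3.99303655e-04]), 'joint_efforts': array([-1.41340442e-04, -4.12264001e+01, -2.59743780e+01, -1.82861913e-04,
        4.10978770e-03,  1.38850203e-05]), 'tcp_pos': array([ 165.02358014, -498.11174532,  230.72061389]), 'tcp_rot': array([-3.14129343e+00,  1.29603451e-03, -1.25096522e+00]), 'contact_force': array([-0.13917807,  0.1792918 ,  0.11570745]), 'ft_torque': array([0.01377138, 0.00089457, 0.02080134]), 'width': 85.5481641071849}
top [[505.62196918   0.         289.55163334]
 [  0.         505.62196918 199.33771905]
 [  0.           0.           1.        ]] [-0.08717573  0.          0.          0.          0.        ] [[ 4.73271549e-04 -9.97897214e-01  6.48145513e-02  4.84720102e+02]
 [-9.99921756e-01 -1.28244088e-03 -1.24433425e-02  4.06507279e+01]
 [ 1.25002976e-02 -6.48035908e-02 -9.97819742e-01  1.34535631e+03]
 [ 0.00000000e+00  0.00000000e+00  0.00000000e+00  1.00000000e+00]]
side [[451.63121239   0.         280.01119148]
 [  0.         451.63121239 206.76883049]
 [  0.           0.           1.        ]] [0.00024962 0.         0.         0.         0.        ] [[-8.55917643e-01 -2.19116827e-01  4.68393857e-01  7.57890239e+01]
 [-5.17019300e-01  3.79779563e-01 -7.67110505e-01  8.09724966e+02]
 [-9.79959427e-03 -8.98752079e-01 -4.38347657e-01  5.73888608e+02]
 [ 0.00000000e+00  0.00000000e+00  0.00000000e+00  1.00000000e+00]]
```

View pics/top0.png

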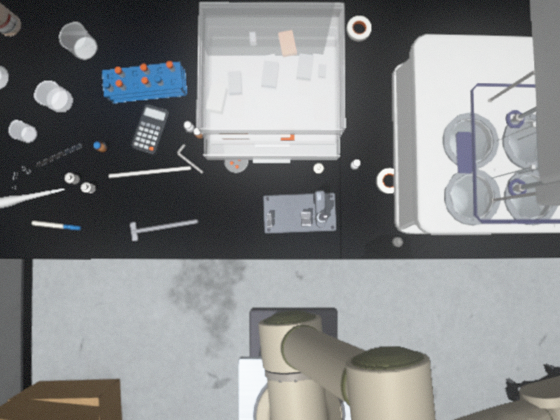

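View pics/side0.png

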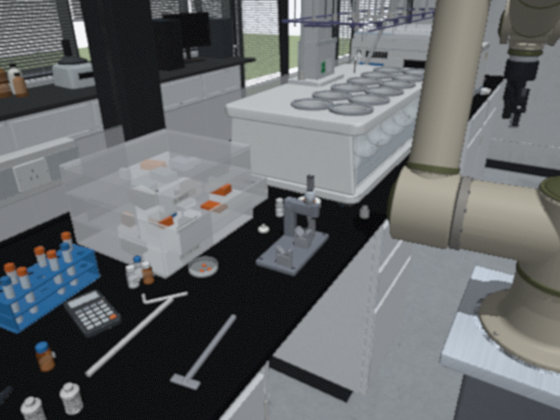

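The top view shows the paddle with its blade at (133,230) and its plain end at (197,222). The gauge is at (263–337, 193–234) with the knob near (321,200). Next I'll zoom in and measure.

```bash
cat > h.py <<'E'
import numpy as np,cv2,pickle
def ray(c,uv):
    p=cv2.undistortPoints(np.array(uv,float).reshape(-1,1,2),c["camera_matrix"],c["dist_coeffs"]).reshape(-1,2)
    T=c["T"];d=np.c_[p,np.ones(len(p))]@T[:3,:3].T
    return T[:3,3],d
def plane(c,uv,z):
    o,d=ray(c,uv);return o+d*((z-o[2])/d[:,2])[:,None]
def proj(c,P):
    T=np.linalg.inv(c["T"]);r=cv2.Rodrigues(T[:3,:3])[0]
    return cv2.projectPoints(np.array(P,float).reshape(-1,1,3),r,T[:3,3],c["camera_matrix"],c["dist_coeffs"])[0].reshape(-1,2)
def crop(c,x0,y0,w,h,s):
    im=c["img"][y0:y0+h,x0:x0+w,::-1]
    return cv2.resize(im,None,fx=s,fy=s,interpolation=cv2.INTER_CUBIC)
E
python3 - <<'E'
from h import *
t=pickle.load(open("top0.pkl","rb"));s=pickle.load(open("side0.pkl","rb"))
a=crop(t,255,183,90,60,8);cv2.imwrite("pics/gt.png",a)
b=crop(s,250,165,90,110,6)[:600]
cv2.imwrite("pics/gs.png",b)
g=cv2.cvtColor(t["img"],cv2.COLOR_RGB2GRAY)
m=np.zeros_like(g);m[212:245,125:203]=(g[212:245,125:203]>60)
n,l,st,ce=cv2.connectedComponentsWithStats(m);print(st,ce)
k=1+np.argmax(st[1:,4]);ys,xs=np.where(l==k)
W=plane(t,np.c_[xs,ys],5)[:,:2]
sh=W[W[:,1]<W[:,1].max()-25]
v=cv2.fitLine(sh.astype(np.float32),cv2.DIST_L2,0,.1,.1).ravel();d=v[:2]*np.sign(v[1]);p=v[2:]
al=(W-p)@d;ac=(W-p)@np.array([d[1],-d[0]])
print("dir",d,"p",p,al.min(),al.max(),"tip",p+d*al.min(),"bladeend",p+d*al.max())
bl=al>al.max()-12;print("blade across",ac[bl].min(),ac[bl].max())
# base plate
m=((g>75)).astype(np.uint8);m[:185]=0;m[240:]=0;m[:,:255]=0;m[:,345:]=0
n,l,st,ce=cv2.connectedComponentsWithStats(m);k=1+np.argmax(st[1:,4]);print(st[k])
ys,xs=np.where(l==k);print(cv2.minAreaRect(plane(t,np.c_[xs,ys],14)[:,:2].astype(np.float32)))
E
```

```text
[[     0      0    560    420 234696]
 [   129    219     70     23    504]] [[279.76354092 209.46146078]
 [156.77777778 227.44642857]]
dir [-0.1676964  0.9858387] p [501.30338 347.3211 ] -82.04673513121051 103.04433897234165 tip [515.06231748 266.43625833] bladeend [484.02321041 448.90620429]
blade across -25.75038069604324 28.0873842929409
[ 263  190   74   44 2861]
((539.3043212890625, -1.6435623168945312), (109.58473205566406, 192.48464965820312), 2.2043607234954834)
```

View pics/gt.png

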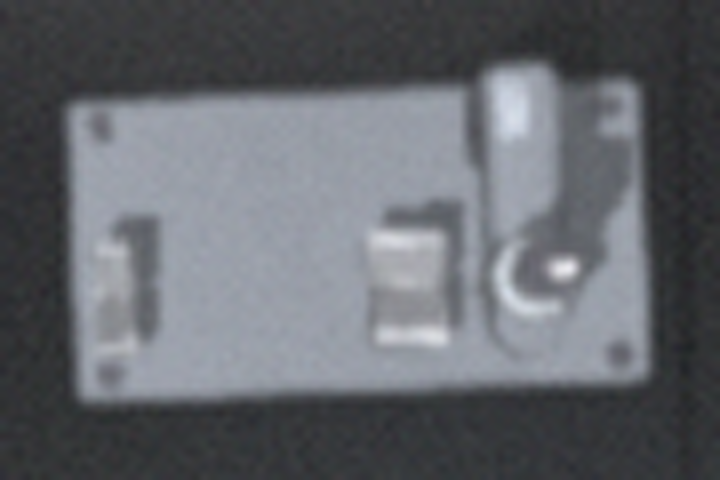

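View pics/gs.png

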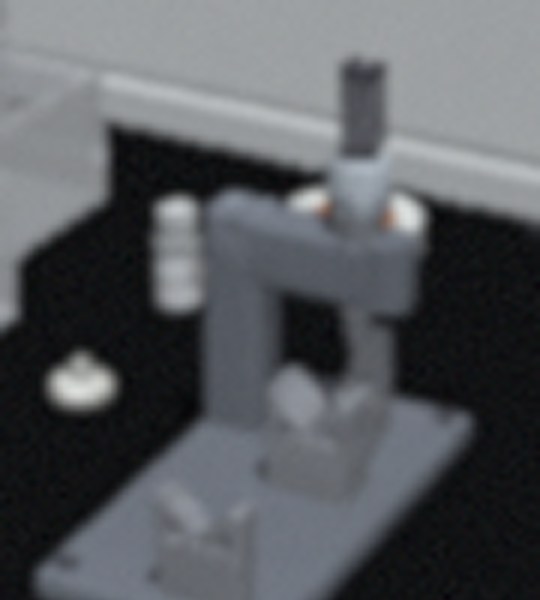

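The zooms show the gauge's +y end at the left in the top view. In that crop, the inner rest is around (410,288), the outer around (115,295) and the knob's white mark at (562,267). Next I'll get precise positions from both views.

```bash
cat >> h.py <<'E'
def comp(c,box,f):
    x0,y0,x1,y1=box;m=np.zeros(c["img"].shape[:2],np.uint8);m[y0:y1,x0:x1]=f(c["img"][y0:y1,x0:x1].astype(int))
    n,l,st,ce=cv2.connectedComponentsWithStats(m);k=1+np.argmax(st[1:,4]);ys,xs=np.where(l==k);return np.c_[xs,ys].astype(float)
E
python3 - <<'E'
from h import *
t=pickle.load(open("top0.pkl","rb"));s=pickle.load(open("side0.pkl","rb"))
for n,b in(("inner",(298,206,315,230)),("outer",(264,208,276,232))):
    q=comp(t,b,lambda i:(i[...,0]-i[...,2]>-8)&(i.mean(2)>85));P=plane(t,q,57)
    print(n,len(q),q.min(0),q.max(0),cv2.minAreaRect(P[:,:2].astype(np.float32)),P.mean(0)[:2])
for b in((264,190,340,236),):
    q=comp(t,b,lambda i:i.mean(2)>75);P=plane(t,q,14)[:,:2]
# base edges fit (left and bottom edges clean)
    rows=[(r,q[q[:,1]==r,0].min()) for r in range(200,230)]
    L=plane(t,[(c-.5,r) for r,c in rows],14);print("left edge dir",np.polyfit(L[:,0],L[:,1],1),L[:,:2].mean(0))
    cols=[(c,q[q[:,0]==c,1].max()) for c in range(270,330)]
    B=plane(t,[(c,r+.5) for c,r in cols],14);print("bottom",np.polyfit(B[:,1],B[:,0],1),B[:,:2].mean(0))
    cols=[(c,q[q[:,0]==c,1].min()) for c in range(270,310)]
    B=plane(t,[(c,r-.5) for c,r in cols],14);print("top",np.polyfit(B[:,1],B[:,0],1),B[:,:2].mean(0))
    rows=[(r,q[q[:,1]==r,0].max()) for r in range(200,230)]
    R=plane(t,[(c+.5,r) for r,c in rows],14);print("right",np.polyfit(R[:,0],R[:,1],1),R[:,:2].mean(0))
# paddle in side
q=comp(s,(168,310,245,392),lambda i:i.mean(2)>60);P=plane(s,q,5)[:,:2]
sh=P[P[:,1]<P[:,1].max()-30];v=cv2.fitLine(sh.astype(np.float32),cv2.DIST_L2,0,.1,.1).ravel();d=v[:2]*np.sign(v[1]);al=(P-v[2:])@d
print("side paddle",len(q),d,v[2:]+d*al.min(),v[2:]+d*al.max())
# knob in both: side column centre, top image dark knob
for n,c in(("top",t),("side",s)):
    x=c["depth"]; print(n,x.min(),x.max())
i=s["img"].astype(int);print(i[172:200:3,300:322].mean(2).astype(int))
i=t["img"].astype(int);print(i[190:226,312:334].mean(2).astype(int))
E
```

```text
inner 57 [301. 214.] [311. 224.] ((518.39404296875, -16.68877410888672), (29.027585983276367, 22.268766403198242), 14.000062942504883) [517.83897081 -16.33704391]
outer 24 [268. 217.] [272. 225.] ((513.08251953125, 74.34095001220703), (20.35169219970703, 10.184078216552734), 0.1666925549507141) [512.96711539  75.61400149]
left edge dir [3.54224605e-03 9.07448494e+01] [531.12989407  92.62624216]
bottom [-4.06214620e-02  4.84194633e+02] [484.28337414  -2.18458352]
top [-4.41402931e-02  5.87717424e+02] [586.65006819  24.18099163]
right [ 4.51648275e-02 -1.22550937e+02] [531.28304491 -98.55562945]
side paddle 819 [-0.1653087  0.9862419] [514.73481416 263.76052432] [484.01909878 447.01237358]
top 0.0 2183.7642
side 0.0 3999.9312
[[158 160 159 158 157 158 159 159 159 159 160 160 161 160 161 160 159 160
  159 159 160 159]
 [158 159 159 160 160 155 139 118 100  95 112 118 114 119 137 155 160 160
  159 160 159 159]
 [159 160 158 159 160 153 125  88  72  67  67  65  74  95 130 155 160 159
  160 159 159 158]
 [158 159 159 160 160 154 130  97  83  81  81  86  89 102 132 154 160 159
  160 158 159
[... 3213 characters left out ...]
5 111 125 132 125 120 146 159
  162 160 162 160]
 [114 141 136 112 127 182 216 171 138 122 116 114 117 119 128 133 154 160
  161 158 158 162]
 [115 148 149 125 112 159 206 207 180 166 157 155 157 137 132 147 161 162
  160 163 159 158]
 [116 150 153 129 114 145 176 202 212 209 198 190 185 151 137 156 162 162
  161 160 161 162]
 [118 149 155 137 118 149 161 168 181 182 180 166 162 149 147 158 161 165
  161 159 163 166]
 [129 155 161 141 124 154 163 160 154 161 162 156 152 152 157 162 163 160
  162 163 158 162]
 [150 157 160 152 128 148 163 162 161 162 157 161 153 154 160 159 159 158
  161 159 157 157]
 [158 162 165 155 140 134 155 163 161 161 159 157 152 156 159 160 160 159
  161 149 137 144]]
```

```bash
python3 - <<'E'
from h import *
t=pickle.load(open("top0.pkl","rb"));s=pickle.load(open("side0.pkl","rb"))
print(plane(t,[(306.1,218.9),(269.4,219.9)],57))
O=np.array([518.8,-51.3,0]);f=.042;R=np.array([[np.cos(f),-np.sin(f),0],[np.sin(f),np.cos(f),0],[0,0,1]])
for n,c in(("top",t),("side",s)):
    print(n,proj(c,O+np.array([[0,0,182],[0,0,170],[0,0,150],[0,0,144]])),)
    im=cv2.resize(c["img"][:,:,::-1],None,fx=6,fy=6,interpolation=cv2.INTER_CUBIC)
    def poly(P,col):
        q=proj(c,O+np.array(P,float)@R.T);cv2.polylines(im,[np.int32(((q+.5)*6))],True,col,1,cv2.LINE_AA)
    for a,b in((22,46),(122,134)): poly([[-18,a,57],[18,a,57],[18,b,57],[-18,b,57]],(0,255,0))
    th=np.linspace(0,6.28,40)
    for r,z,col in((9,182,(0,0,255)),(13,144,(255,0,0)),(9,146,(0,0,255))): poly(np.c_[r*np.cos(th),r*np.sin(th),0*th+z],col)
    poly([[0,-12,50],[0,128,50]],(0,255,255))
    x,y=(258,188) if n=="top" else (262,168)
    cv2.imwrite(f"pics/m_{n}.png",im[y*6:y*6+(300 if n=="top" else 600),x*6:x*6+480])
a=cv2.imread("pics/m_top.png");b=cv2.imread("pics/m_side.png")
cv2.imwrite("pics/m.png",np.vstack([a,b])[:, :] if 0 else np.hstack([cv2.copyMakeBorder(a,0,300,0,0,cv2.BORDER_CONSTANT),b[:,:320]]))
q=comp(s,(300,174,322,190),lambda i:i.mean(2)<128);
for r in range(175,190,2):
    x=q[q[:,1]==r,0]; print(r,x.min(),x.max(),end="; ")
E
```

```text
[[518.49481761 -17.62184619  57.        ]
 [515.87171289  75.87657005  57.        ]]
top [[323.15874717 217.35271478]
 [322.75239988 217.50358717]
 [322.0932119  217.74832826]
 [321.89971843 217.8201659 ]]
side [[310.34011126 175.55636485]
 [310.23826283 180.37437808]
 [310.07077881 188.29750457]
 [310.02107656 190.64879803]]
175 307.0 313.0; 177 306.0 314.0; 179 307.0 313.0; 181 307.0 313.0; 183 307.0 313.0; 185 307.0 314.0; 187 307.0 313.0; 189 306.0 312.0;
```

View pics/m.png

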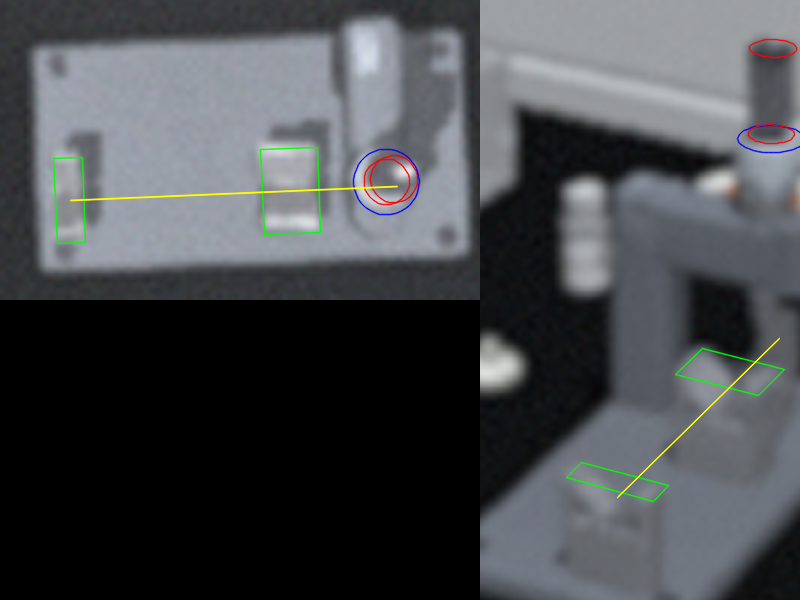

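The overlay agrees with both views: rests, knob axis and thimble all line up within about 2 mm. Next I'll move over the paddle.

```bash
cat >> h.py <<'E'
def mv(x,y,z,yaw,s=None):
    from scipy.spatial.transform import Rotation as Ro
    from bench import env
    s=s or env.observe();R=Ro.from_euler("xyz",s["tcp_rot"]);G=Ro.from_euler("xyz",[np.pi,0,yaw])
    d=R.inv().apply(np.array([x,y,z])-s["tcp_pos"])/10;w=(R.inv()*G).as_rotvec()
    print("t",round(s["time"],2),"pos",s["tcp_pos"].round(1),"F",s["contact_force"].round(1),"w",round(s["width"],1),"| shift",d.round(3).tolist(),"turn",w.round(4).tolist())
E
python3 -c "
from h import *
mv(500.8,348.6,190,.167)"
```

```text
t 0.1 pos [ 165.  -498.1  230.8] F [-0.1  0.3  0.1] w 85.2 | shift [-69.822, -58.494, 4.175] turn [-0.001, 0.0008, -1.418]
```

arm_command --commands '[[[-69.8,-58.5,0],[0,0,-1.418],0.3],[[-69.8,-58.5,0],[0,0,-1.418],0.3],[[-69.8,-58.5,0],[0,0,-1.418],0.3],[[-69.8,-58.5,0],[0,0,-1.418],0.3],[[-69.8,-58.5,0],[0,0,-1.418],0.3]]' --squeeze 50

```text
time: 0.72
tcp_pos: [280.5, -206.0, 231.2]
tcp_rot: [-3.142, -0.0, -0.308]
contact_force: [1.3, -0.3, 0.3]
width: 29.5
```

```bash
python3 -c "
from h import *
mv(500.8,348.6,150,.167)"
```

```text
t 0.72 pos [ 280.5 -206.   231.2] F [ 1.3 -0.3  0.3] w 29.5 | shift [4.169, -59.528, 8.125] turn [-0.0, -0.0002, -0.4752]
```

arm_command --commands '[[[4,-59.0,4],[0,0,-0.47],0.3],[[4,-59.0,8],[0,0,-0.47],0.3],[[4,-59.0,8],[0,0,-0.47],0.3],[[4,-59.0,8],[0,0,-0.47],0.3],[[4,-59.0,8],[0,0,-0.47],0.3]]'

```text
time: 1.35
tcp_pos: [395.9, 81.9, 191.4]
tcp_rot: [3.141, -0.0, 0.157]
contact_force: [0.6, -1.3, 0.6]
width: 29.8
```

arm_command --commands '[[[0,-26,0],[0,0,0],0.3],[[0,-26,0],[0,0,0],0.3],[[0,-26,0],[0,0,0],0.3],[[0,-26,0],[0,0,0],0.3],[[0,-26,0],[0,0,0],0.3]]'

```text
time: 1.98
tcp_pos: [353.7, 339.1, 191.1]
tcp_rot: [-3.142, 0.001, 0.161]
contact_force: [-0.5, -0.2, -0.0]
width: 29.6
```

```bash
python3 -c "
from h import *
mv(500.8,348.6,50,.167)"
```

```text
t 1.98 pos [353.7 339.1 191.1] F [-0.5 -0.2 -0. ] w 29.6 | shift [14.686, 1.419, 14.097] turn [-0.0, 0.0008, -0.0061]
```

arm_command --commands '[[[14.7,1.4,3],[0,0,-0.006],0.3],[[14.7,1.4,8],[0,0,-0.006],0.3],[[14.7,1.4,14],[0,0,-0.006],0.3],[[14.7,1.4,14],[0,0,-0.006],0.3],[[14.7,1.4,14],[0,0,-0.006],0.3]]'

```text
time: 2.6
tcp_pos: [501.9, 343.9, 49.3]
tcp_rot: [3.14, 0.005, 0.161]
contact_force: [0.1, -0.1, -0.3]
width: 30.1
```

```bash
python3 -c "
from h import *
from bench import env
mv(500.8,348.6,3,.167)
t=env.capture('top');s=env.capture('side')
a=crop(t,120,195,100,70,5);
b=crop(s,160,240,110,150,4)
h=600;im=np.hstack([cv2.copyMakeBorder(a,0,h-len(a),0,0,cv2.BORDER_CONSTANT),b[:,:300]])
cv2.imwrite('pics/g1.png',im)
mv(500.8,348.6,3,.167)
"
```

```text
t 2.6 pos [501.9 343.9  49.3] F [ 0.1 -0.1 -0.3] w 30.1 | shift [-0.011, -0.486, 4.625] turn [0.0014, 0.005, -0.0061]
t 2.7 pos [502.7 345.3  52.9] F [-0.4 -0.1  0.4] w 29.4 | shift [-0.137, -0.358, 4.987] turn [-0.0002, -0.001, -0.005]
```

View pics/g1.png

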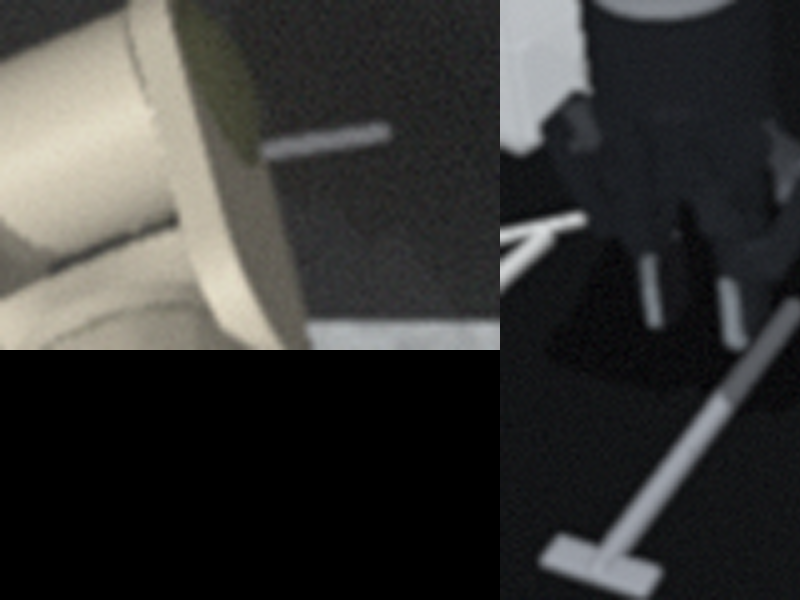

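The side view shows both fingertips (crop 655,325 and 735,345) above the shaft and roughly straddling it. I'll correct the pose, descend, and compare with the projected TCP.

arm_command --commands '[[[-0.14,-0.35,1],[0,0,-0.005],0.3],[[-0.14,-0.35,2.5],[0,0,-0.005],0.3],[[-0.14,-0.35,2.5],[0,0,-0.005],0.3],[[-0.14,-0.35,2.5],[0,0,-0.005],0.3],[[-0.14,-0.35,2.5],[0,0,-0.005],0.3]]'

```text
time: 3.32
tcp_pos: [500.7, 348.9, 27.0]
tcp_rot: [-3.141, -0.001, 0.167]
contact_force: [-0.2, 0.2, -0.9]
width: 29.6
```

```bash
python3 -c "
from h import *
from bench import env
s=pickle.load(open('side0.pkl','rb'))
print((proj(s,[502.7,345.3,53])-[160,240])*4+[500,0])
mv(500.8,348.6,3,.167)
"
```

```text
[[703.31326366 323.52366573]]
t 3.33 pos [500.7 348.9  27. ] F [-0.2  0.2 -0.9] w 29.6 | shift [0.004, 0.031, 2.404] turn [-0.0002, -0.0007, 0.0005]
```

arm_command --commands '[[[0,0,1.0],[0,0,0],0.3],[[0,0,1.6],[0,0,0],0.3],[[0,0,2.0],[0,0,0],0.3],[[0,0,2.2],[0,0,0],0.3],[[0,0,2.3],[0,0,0],0.3]]'

```text
time: 3.95
tcp_pos: [500.6, 348.8, 3.6]
tcp_rot: [-3.142, -0.0, 0.167]
contact_force: [0.5, 0.6, 0.5]
width: 29.7
```

arm_command --commands '[[[0,0,0.1],[0,0,0],0.5],[[0,0,0.1],[0,0,0],1],[[0,0,0.1],[0,0,0],1],[[0,0,0.1],[0,0,0],1],[[0,0,0.1],[0,0,0],1]]'

```text
time: 4.58
tcp_pos: [500.6, 348.8, 2.8]
tcp_rot: [-3.142, -0.0, 0.167]
contact_force: [-0.3, -0.7, 2.6]
width: 7.3
```

arm_command --commands '[[[0,0,0],[0,0,0],1],[[0,0,0],[0,0,0],1],[[0,0,-0.5],[0,0,0],1],[[0,0,-1],[0,0,0],1],[[0,0,-1.5],[0,0,0],1]]'

```text
time: 5.2
tcp_pos: [500.5, 348.8, 17.9]
tcp_rot: [3.142, 0.0, 0.168]
contact_force: [-0.0, 0.8, -0.9]
width: 7.4
```

```bash
python3 -c "
from h import *
mv(500.8,348.6,100,.167)"
```

```text
t 5.2 pos [500.5 348.8  17.9] F [-0.   0.8 -0.9] w 7.4 | shift [0.031, 0.024, -8.206] turn [0.0, 0.0, 0.0005]
```

arm_command --commands '[[[0,0,-4],[0,0,0],1],[[0,0,-7],[0,0,0],1],[[0,0,-8.2],[0,0,0],1],[[0,0,-8.2],[0,0,0],1],[[0,0,-8.2],[0,0,0],1]]'

```text
time: 5.82
tcp_pos: [499.9, 348.5, 98.2]
tcp_rot: [3.141, 0.002, 0.167]
contact_force: [1.6, -0.1, -1.1]
width: 7.5
```

```bash
python3 -c "
from h import *
mv(514.5,84,90,.038)"
```

```text
t 5.83 pos [499.9 348.5  98.2] F [ 1.6 -0.1 -1.1] w 7.5 | shift [-2.966, 26.324, 0.841] turn [0.0007, 0.0023, 0.1294]
```

arm_command --commands '[[[-0.5,4,0.2],[0,0,0.02],1],[[-1.1,9.5,0.4],[0,0,0.05],1],[[-1.7,15,0.6],[0,0,0.08],1],[[-2.3,20.5,0.8],[0,0,0.11],1],[[-2.8,24.5,0.8],[0,0,0.129],1]]'

```text
time: 6.45
tcp_pos: [513.1, 100.4, 90.5]
tcp_rot: [-3.142, 0.002, 0.037]
contact_force: [0.5, 0.1, -0.6]
width: 7.4
```

arm_command --commands '[[[0,1,0],[0,0,0],1],[[0,1.8,0],[0,0,0],1],[[0,1.8,0],[0,0,0],1],[[0,1.8,0],[0,0,0],1],[[0,1.8,0],[0,0,0],1]]'

```text
time: 7.08
tcp_pos: [514.3, 85.2, 91.6]
tcp_rot: [-3.142, -0.0, 0.039]
contact_force: [-0.9, 0.3, -0.9]
width: 7.8
```

```bash
python3 - <<'E'
from h import *
from bench import env
mv(515.4,56,80,.038)
s=env.capture('side');pickle.dump(s,open('side1.pkl','wb'))
b=crop(s,190,165,150,150,4);cv2.imwrite('pics/g2.png',b)
o=env.observe();p=o['tcp_pos'];y=o['tcp_rot'][2];d=np.array([-np.sin(y),np.cos(y),0])
ax=p+[0,0,2.2]
print((proj(s,[ax-82*d,ax,ax+98*d])-[190,165])*4)
mv(515.4,56,80,.038)
E
```

```text
t 7.08 pos [514.3  85.2  91.6] F [-0.9  0.3 -0.9] w 7.8 | shift [-0.009, 2.926, 1.16] turn [-0.0001, -0.0, 0.0015]
[[436.05219607 216.48813976]
 [367.45473496 278.9237606 ]
 [272.52762558 365.32419838]]
t 7.12 pos [514.3  85.1  91.6] F [-0.3 -0.3 -0.8] w 7.7 | shift [-0.009, 2.911, 1.162] turn [-0.0001, 0.0, 0.0013]
```

View pics/g2.png

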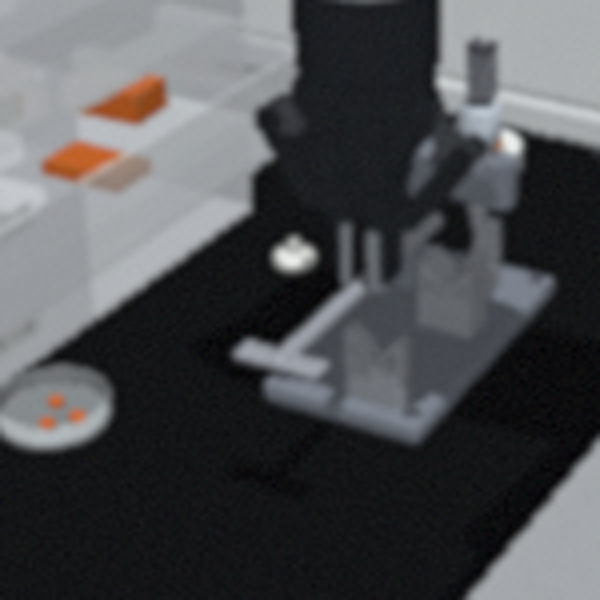

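The paddle is held level. Its tip at crop (437,217) and blade at (280,355) match the prediction within a pixel or so. Next I'll move above the rests and lower it.

arm_command --commands '[[[0,1.2,0.5],[0,0,0.001],1],[[0,2.2,1],[0,0,0.001],1],[[0,2.9,1.2],[0,0,0.001],1],[[0,2.9,1.5],[0,0,0.001],1],[[0,2.9,2.0],[0,0,0.001],1]]'

```text
time: 7.75
tcp_pos: [515.6, 55.6, 71.5]
tcp_rot: [-3.142, -0.0, 0.037]
contact_force: [0.1, 0.5, -1.0]
width: 7.6
```

arm_command --commands '[[[0,0,0.4],[0,0,0],1],[[0,0,0.8],[0,0,0],1],[[0,0,1.2],[0,0,0],1],[[0,0,1.5],[0,0,0],1],[[0,0,1.7],[0,0,0],1]]'

```text
time: 8.38
tcp_pos: [515.5, 55.6, 54.4]
tcp_rot: [-3.142, 0.0, 0.038]
contact_force: [-0.7, 0.2, -1.8]
width: 7.4
```

```bash
python3 -c "
from h import *
mv(515.4,56,48,.038)"
```

```text
t 8.38 pos [515.5  55.6  54.4] F [-0.7  0.2 -1.8] w 7.4 | shift [-0.009, -0.038, 0.645] turn [-0.0001, 0.0001, -0.0005]
```

arm_command --commands '[[[0,0,0.1],[0,0,0],1],[[0,0,0.2],[0,0,0],1],[[0,0,0.3],[0,0,0],1],[[0,0,0.4],[0,0,0],1],[[0,0,0.4],[0,0,0],1]]'

```text
time: 9.0
tcp_pos: [515.5, 55.6, 50.6]
tcp_rot: [-3.142, 0.0, 0.037]
contact_force: [0.4, 0.4, -1.6]
width: 7.3
```

arm_command --commands '[[[0,0,0.05],[0,0,0],1],[[0,0,0.1],[0,0,0],1],[[0,0,0.15],[0,0,0],1],[[0,0,0.15],[0,0,0],1],[[0,0,0.15],[0,0,0],1]]'

```text
time: 9.62
tcp_pos: [515.5, 55.6, 49.1]
tcp_rot: [-3.142, -0.0, 0.037]
contact_force: [0.6, -0.0, -1.0]
width: 7.2
```

arm_command --commands '[[[0,0,0.05],[0,0,0],1],[[0,0,0.1],[0,0,0],1],[[0,0,0.1],[0,0,0],1],[[0,0,0.1],[0,0,0],1],[[0,0,0.1],[0,0,0],1]]'

```text
time: 10.25
tcp_pos: [515.5, 55.6, 48.2]
tcp_rot: [3.142, -0.0, 0.038]
contact_force: [-0.2, -0.6, 1.6]
width: 7.1
```

arm_command --commands '[[[0,0,0.03],[0,0,0],1],[[0,0,0.06],[0,0,0],1],[[0,0,0.1],[0,0,0],1],[[0,0,0.1],[0,0,0],1],[[0,0,0.1],[0,0,0],1]]'

```text
time: 10.88
tcp_pos: [515.6, 55.6, 48.0]
tcp_rot: [3.141, -0.0, 0.038]
contact_force: [-3.8, 0.0, 10.1]
width: 7.6
```

arm_command --commands '[[[0,0,-0.08],[0,0,0],1],[[0,0,-0.08],[0,0,0],0.8],[[-0.05,0,-0.08],[0,0,0],0.6],[[-0.05,0,-0.08],[0,0,0],0.6],[[-0.05,0,-0.08],[0,0,0],0.6]]'

```text
time: 11.5
tcp_pos: [515.0, 55.6, 47.8]
tcp_rot: [3.142, 0.0, 0.037]
contact_force: [-0.0, -0.4, 0.6]
width: 17.2
```

arm_command --commands '[[[0,0,0],[0,0,0],1],[[0,0,0],[0,0,0],1],[[0,0,0],[0,0,0],1],[[0,0,0],[0,0,0],1],[[0,0,0],[0,0,0],1]]' --squeeze 25

```text
time: 12.12
tcp_pos: [515.0, 55.6, 47.9]
tcp_rot: [3.142, -0.0, 0.038]
contact_force: [0.4, 0.4, 0.6]
width: 9.1
```

```bash
python3 -c "
from h import *
mv(518.45,-24,48,.038)"
```

```text
t 12.12 pos [515.   55.6  47.9] F [0.4 0.4 0.6] w 9.1 | shift [0.043, 7.966, -0.006] turn [0.0, -0.0, -0.0005]
```

arm_command --commands '[[[0,0.3,0],[0,0,0],1],[[0,0.6,0],[0,0,0],1],[[0,0.9,0],[0,0,0],1],[[0,1.2,0],[0,0,0],1],[[0,1.5,0],[0,0,0],1]]'

```text
time: 12.75
tcp_pos: [515.6, 40.4, 47.9]
tcp_rot: [-3.142, 0.0, 0.037]
contact_force: [-0.2, -0.4, 0.3]
width: 8.4
```

arm_command --commands '[[[0,0.3,0],[0,0,0],1],[[0,0.6,0],[0,0,0],1],[[0,0.9,0],[0,0,0],1],[[0,1.2,0],[0,0,0],1],[[0,1.5,0],[0,0,0],1]]'

```text
time: 13.38
tcp_pos: [516.1, 25.4, 47.9]
tcp_rot: [3.142, 0.0, 0.037]
contact_force: [0.2, 1.1, 0.3]
width: 8.6
```

arm_command --commands '[[[0,0.06,0],[0,0,0],1],[[0,0.12,0],[0,0,0],1],[[0,0.18,0],[0,0,0],1],[[0,0.24,0],[0,0,0],1],[[0,0.3,0],[0,0,0],1]]'

```text
time: 14.0
tcp_pos: [516.3, 22.6, 47.9]
tcp_rot: [-3.142, -0.0, 0.038]
contact_force: [-0.2, 0.1, -0.3]
width: 8.5
```

Slow approach, 2 mm per call.

arm_command --commands '[[[0,0.04,0],[0,0,0],1],[[0,0.08,0],[0,0,0],1],[[0,0.12,0],[0,0,0],1],[[0,0.16,0],[0,0,0],1],[[0,0.2,0],[0,0,0],1]]'

```text
time: 14.62
tcp_pos: [516.3, 20.6, 47.9]
tcp_rot: [3.142, -0.0, 0.038]
contact_force: [0.9, 0.6, 0.1]
width: 9.0
```

arm_command --commands '[[[0,0.04,0],[0,0,0],1],[[0,0.08,0],[0,0,0],1],[[0,0.1,0],[0,0,0],1],[[0,0.12,0],[0,0,0],1],[[0,0.12,0],[0,0,0],1]]'

```text
time: 15.25
tcp_pos: [516.4, 19.4, 47.9]
tcp_rot: [3.142, 0.0, 0.037]
contact_force: [-0.3, 0.1, -0.3]
width: 8.6
```

arm_command --commands '[[[0,0.03,0],[0,0,0],1],[[0,0.06,0],[0,0,0],1],[[0,0.09,0],[0,0,0],1],[[0,0.1,0],[0,0,0],1],[[0,0.1,0],[0,0,0],1]]'

```text
time: 15.88
tcp_pos: [516.4, 18.8, 47.9]
tcp_rot: [-3.141, -0.0, 0.037]
contact_force: [0.6, 5.9, 0.0]
width: 8.5
```

arm_command --commands '[[[0,0.03,0],[0,0,0],1],[[0,0.06,0],[0,0,0],1],[[0,0.08,0],[0,0,0],1],[[0,0.08,0],[0,0,0],1],[[0,0.08,0],[0,0,0],1]]'

```text
time: 16.5
tcp_pos: [516.4, 18.6, 47.9]
tcp_rot: [-3.14, -0.0, 0.037]
contact_force: [1.8, 9.0, 1.1]
width: 8.5
```

arm_command --commands '[[[0,-0.05,0],[0,0,0],1],[[0,-0.07,0],[0,0,0],1],[[0,-0.07,0],[0,0,0],1],[[0,-0.07,0],[0,0,0],1],[[0,-0.07,0],[0,0,0],1]]'

```text
time: 17.12
tcp_pos: [516.4, 18.8, 47.9]
tcp_rot: [-3.141, -0.0, 0.037]
contact_force: [1.2, 4.9, 0.3]
width: 8.4
```

Light press of about 5 N. I'll open up, rise, and look.

arm_command --commands '[[[0,0,0],[0,0,0],0.9],[[0,0,0],[0,0,0],0.6],[[0,0,0],[0,0,0],0.4],[[0,0,0],[0,0,0],0.4],[[0,0,0],[0,0,0],0.4]]'

```text
time: 17.75
tcp_pos: [516.4, 18.2, 47.9]
tcp_rot: [3.141, 0.0, 0.037]
contact_force: [-0.7, 0.4, 0.5]
width: 25.6
```

arm_command --commands '[[[0,0,-1.5],[0,0,0],0.4],[[0,0,-5],[0,0,0],0.4],[[0,0,-9],[0,0,0],0.4],[[0,0,-14],[0,0,0],0.4],[[0,0,-18],[0,0,0],0.4]]'

```text
time: 18.38
tcp_pos: [516.4, 18.3, 231.1]
tcp_rot: [3.141, -0.002, 0.038]
contact_force: [1.0, 0.3, -0.8]
width: 25.2
```

```bash
python3 - <<'E'
from h import *
from bench import env
s=env.capture('side');pickle.dump(s,open('side2.pkl','wb'))
b=crop(s,230,165,100,110,6)[:600];cv2.imwrite('pics/g3.png',b)
O=np.array([519.5,-51.5,50]);d=np.array([-.038,.9993,0])
print((proj(s,[O-12*d,O,O+168*d])-[230,165])*6)
mv(519.2,-51.4,220,2.5)
E
```

```text
[[487.07413737 353.10805345]
 [474.34106125 365.47115769]
 [270.03347689 563.84321883]]
t 18.43 pos [518.1  18.1 236. ] F [ 0.5 -0.7  5.4] w 25.9 | shift [-0.163, 6.943, 1.62] turn [0.0134, -0.0014, -2.4623]
```

View pics/g3.png

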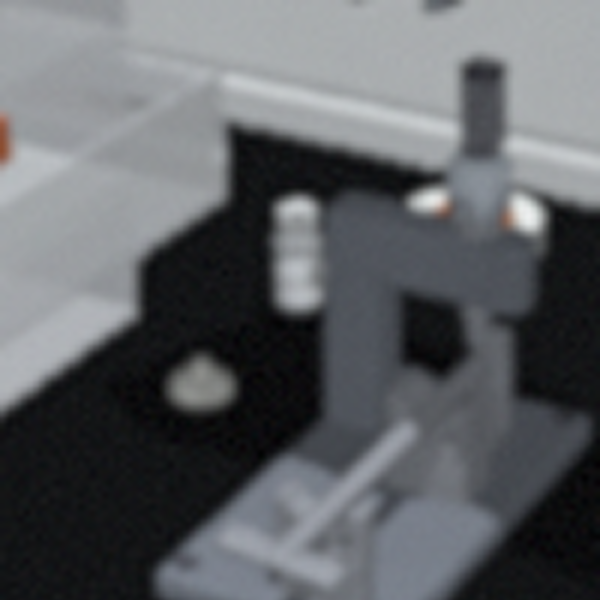

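The shaft lies in both rests and runs under the spindle, with the blade near crop (275,556) where a homed paddle should be. Next I'll go above the knob and turn the wrist back.

arm_command --commands '[[[0,1,0],[0,0,-0.18],0.1],[[0,3,0],[0,0,-0.36],0.1],[[0,5,0],[0,0,-0.54],0.1],[[-0.1,6.9,0],[0,0,-0.72],0.1],[[-0.1,6.9,0],[0,0,-0.9],0.1]]'

```text
time: 19.05
tcp_pos: [517.9, -51.7, 228.7]
tcp_rot: [3.141, -0.0, 0.942]
contact_force: [0.1, 0.5, 0.1]
width: 38.2
```

arm_command --commands '[[[0,0,0],[0,0,-0.18],0.1],[[0,0,0],[0,0,-0.36],0.1],[[0,0,0],[0,0,-0.54],0.1],[[0,0,0],[0,0,-0.72],0.1],[[0,0,0],[0,0,-0.9],0.1]]'

```text
time: 19.68
tcp_pos: [517.9, -50.7, 228.8]
tcp_rot: [3.141, 0.0, 1.843]
contact_force: [-0.5, -0.2, 0.7]
width: 38.3
```

arm_command --commands '[[[0,0,0],[0,0,-0.18],0.1],[[0,0,0],[0,0,-0.36],0.1],[[0,0,0],[0,0,-0.54],0.1],[[0,0,0],[0,0,-0.66],0.1],[[0,0,0],[0,0,-0.66],0.1]]'

```text
time: 20.3
tcp_pos: [518.0, -50.7, 228.6]
tcp_rot: [3.141, 0.001, 2.496]
contact_force: [0.5, 0.1, 0.1]
width: 38.5
```

```bash
python3 -c "
from h import *
from bench import env
print(env.observe()['qpos'].round(2))
mv(519.1,-51.4,151,2.5)"
```

```text
[-0.32  0.3   1.52 -0.    1.32 -2.82]
t 20.3 pos [518.  -50.7 228.6] F [0.5 0.1 0.1] w 38.5 | shift [-0.129, 0.009, 7.762] turn [0.0002, 0.0008, -0.0036]
```

arm_command --commands '[[[-0.13,0,2],[0,0,0],0.1],[[-0.13,0,4],[0,0,0],0.1],[[-0.13,0,6],[0,0,0],0.1],[[-0.13,0,7.3],[0,0,0],0.1],[[-0.13,0,7.7],[0,0,0],0.1]]'

```text
time: 20.92
tcp_pos: [518.9, -51.5, 150.6]
tcp_rot: [-3.141, -0.001, 2.496]
contact_force: [0.9, 0.1, -0.0]
width: 38.8
```

arm_command --commands '[[[0,0,0],[0,0,0],0.3],[[0,0,0],[0,0,0],0.5],[[0,0,0],[0,0,0],0.6],[[0,0,0],[0,0,0],0.8],[[0,0,0],[0,0,0],0.8]]' --squeeze 25

```text
time: 21.55
tcp_pos: [518.9, -51.2, 151.7]
tcp_rot: [3.141, -0.0, 2.497]
contact_force: [-4.6, 3.0, 5.3]
width: 17.4
```

```bash
python3 -c "
from h import *
from bench import env
print(env.observe()['ft_torque'].round(3))
mv(519.1,-51.4,151,2.5)"
```

```text
[0.433 0.688 0.012]
t 21.55 pos [518.9 -51.2 151.7] F [-4.6  3.   5.3] w 17.4 | shift [-0.034, -0.004, 0.068] turn [0.0002, -0.0003, -0.0025]
```

arm_command --commands '[[[0.06,0,0],[0,0,0],1],[[0.06,0,0],[0,0,0],1],[[0.06,0,0],[0,0,0],1],[[0.06,0,0],[0,0,0],1],[[0.06,0,0],[0,0,0],1]]' --squeeze 50

```text
time: 22.18
tcp_pos: [518.8, -51.1, 151.8]
tcp_rot: [3.141, 0.001, 2.498]
contact_force: [-3.4, 1.1, 6.7]
width: 16.7
```

```bash
python3 -c "
from h import *
from bench import env
print(env.observe()['ft_torque'].round(3))
mv(519.1,-51.4,151,2.5)"
```

```text
[0.233 0.384 0.004]
t 22.18 pos [518.8 -51.1 151.8] F [-3.4  1.1  6.7] w 16.7 | shift [-0.044, -0.006, 0.076] turn [0.0004, 0.0009, -0.0025]
```

arm_command --commands '[[[0.05,0,0],[0,0,0.05],1],[[0.05,0,0],[0,0,0.15],1],[[0.05,0,0],[0,0,0.25],1],[[0.05,0,0],[0,0,0.35],1],[[0.05,0,0],[0,0,0.45],1]]'

```text
time: 22.8
tcp_pos: [518.5, -50.8, 151.8]
tcp_rot: [3.141, 0.001, 2.044]
contact_force: [-1.3, 1.3, 6.1]
width: 16.3
```

```bash
python3 -c "
from h import *
from bench import env
print(env.observe()['ft_torque'].round(3))
mv(519.1,-51.4,151,2.5)"
```

```text
[0.219 0.302 0.073]
t 22.8 pos [518.5 -50.8 151.8] F [-1.3  1.3  6.1] w 16.3 | shift [-0.079, 0.027, 0.076] turn [0.0008, 0.0011, -0.4557]
```

Torque is 0.073 N·m, which is the free-turning value, so the knob is taking the thimble along. Continuing.

arm_command --commands '[[[0,0,0],[0,0,0.16],1],[[0,0,0],[0,0,0.32],1],[[0,0,0],[0,0,0.48],1],[[0,0,0],[0,0,0.64],1],[[0,0,0],[0,0,0.8],1]]'

```text
time: 23.42
tcp_pos: [518.4, -50.3, 151.7]
tcp_rot: [3.141, -0.001, 1.242]
contact_force: [-1.8, 4.2, 5.9]
width: 16.6
```

```bash
echo "from h import *
from bench import env
print(env.observe()['ft_torque'].round(3))
mv(519,-51,151,2.5)">st.py; python3 st.py
```

```text
[0.801 0.315 0.073]
t 23.43 pos [518.4 -50.3 151.7] F [-1.8  4.2  5.9] w 16.6 | shift [-0.048, 0.083, 0.072] turn [0.0013, -0.0005, -1.2577]
```

arm_command --commands '[[[0,0,0],[0,0,0.1],1],[[0,0,0],[0,0,0.2],1],[[0,0,0],[0,0,0.3],1],[[0,0,0],[0,0,0.4],1],[[0,0,0],[0,0,0.5],1]]'

```text
time: 24.05
tcp_pos: [518.6, -50.0, 151.7]
tcp_rot: [3.142, -0.002, 0.744]
contact_force: [-0.0, 6.6, 6.4]
width: 16.6
```

```bash
python3 st.py
```

```text
[1.    0.189 0.045]
t 24.05 pos [518.6 -50.  151.7] F [-0.   6.6  6.4] w 16.6 | shift [-0.037, 0.105, 0.074] turn [0.0018, -0.0014, -1.7556]
```

arm_command --commands '[[[0.03,-0.03,0],[0,0,0.06],1],[[0.07,-0.07,0],[0,0,0.12],1],[[0.07,-0.07,0],[0,0,0.18],1],[[0.07,-0.07,0],[0,0,0.24],1],[[0.07,-0.07,0],[0,0,0.3],1]]'

```text
time: 24.68
tcp_pos: [518.7, -49.6, 151.8]
tcp_rot: [3.141, -0.002, 0.446]
contact_force: [-0.8, 3.2, 5.1]
width: 16.7
```

```bash
python3 st.py
```

```text
[0.423 0.073 0.203]
t 24.68 pos [518.7 -49.6 151.8] F [-0.8  3.2  5.1] w 16.7 | shift [-0.037, 0.135, 0.076] turn [0.0023, -0.0002, -2.0542]
```

arm_command --commands '[[[0,0,0],[0,0,0.06],1],[[0,0,0],[0,0,0.12],1],[[0,0,0],[0,0,0.18],1],[[0,0,0],[0,0,0.24],1],[[0,0,0],[0,0,0.3],1]]'

```text
time: 25.3
tcp_pos: [518.9, -49.6, 151.8]
tcp_rot: [3.141, -0.002, 0.146]
contact_force: [1.1, 2.6, 4.4]
width: 16.5
```

```bash
python3 st.py
```

```text
[ 0.513 -0.15   0.116]
t 25.3 pos [518.9 -49.6 151.8] F [1.1 2.6 4.4] w 16.5 | shift [-0.015, 0.144, 0.075] turn [0.003, -0.0009, -2.3542]
```

```bash
python3 - <<'E'
from h import *
from bench import env
for i in range(6):
    s=env.capture('side');print(env.observe()['ft_torque'].round(3))
pickle.dump(s,open('side3.pkl','wb'))
s2=pickle.load(open('side2.pkl','rb'))
im=np.hstack([crop(c,285,165,50,75,8) for c in (s2,s)]);cv2.imwrite('pics/g4.png',im)
E
```

```text
[ 0.538 -0.15   0.031]
[ 0.589 -0.119  0.037]
[ 0.501 -0.104  0.037]
[ 0.497 -0.208  0.043]
[ 0.573 -0.177  0.021]
[ 0.507 -0.152  0.002]
```

View pics/g4.png

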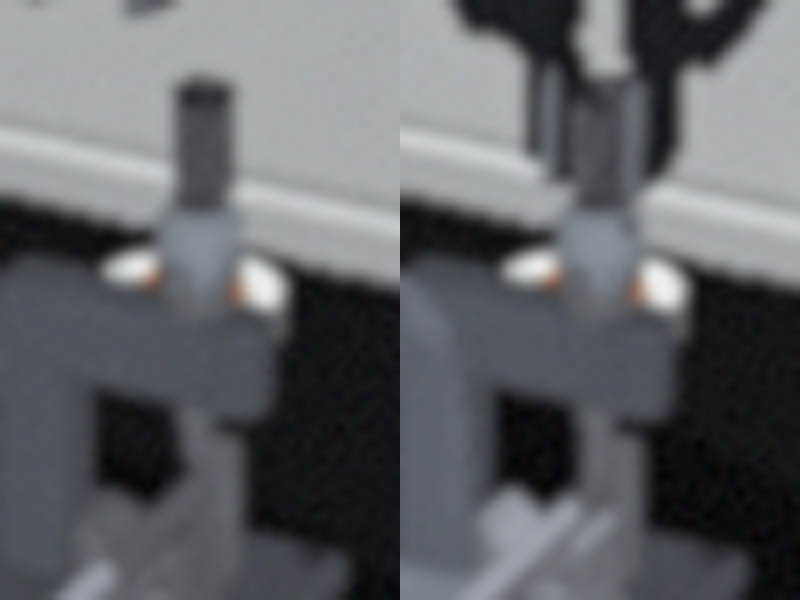

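The side view shows the knob between the fingers and the spindle lowered towards the shaft. The torque is ambiguous, so I'll turn a little more and read again.

arm_command --commands '[[[0,0,0],[0,0,0.04],1],[[0,0,0],[0,0,0.08],1],[[0,0,0],[0,0,0.12],1],[[0,0,0],[0,0,0.16],1],[[0,0,0],[0,0,0.2],1]]'

```text
time: 26.22
tcp_pos: [519.1, -49.6, 151.7]
tcp_rot: [-3.141, -0.003, -0.053]
contact_force: [1.8, 2.9, 4.8]
width: 16.6
```

```bash
python3 st.py
```

```text
[ 0.535 -0.281  0.193]
t 26.23 pos [519.1 -49.6 151.7] F [1.8 2.9 4.8] w 16.6 | shift [0.0, 0.143, 0.075] turn [0.0034, -0.0014, -2.5528]
```

arm_command --commands '[[[0,0,0],[0,0,0.04],1],[[0,0,0],[0,0,0.08],1],[[0,0,0],[0,0,0.12],1],[[0,0,0],[0,0,0.16],1],[[0,0,0],[0,0,0.2],1]]'

```text
time: 26.85
tcp_pos: [519.2, -49.6, 151.8]
tcp_rot: [-3.141, -0.003, -0.253]
contact_force: [3.6, 3.1, 5.2]
width: 16.0
```

```bash
python3 st.py; python3 st.py
```

```text
[ 0.59  -0.431  0.101]
t 26.85 pos [519.2 -49.6 151.8] F [3.6 3.1 5.2] w 16.0 | shift [0.015, 0.143, 0.077] turn [0.004, -0.002, -2.7529]
[ 0.59  -0.431  0.101]
t 26.85 pos [519.2 -49.6 151.8] F [3.6 3.1 5.2] w 16.0 | shift [0.015, 0.143, 0.077] turn [0.004, -0.002, -2.7529]
```

Torque during the turn now averages about 0.15 N·m, against 0.07 before, so the ratchet has been slipping since 1.75–2.05 rad. I'll add 0.55 rad, which brings the slip to about 1.25–1.55 rad.

arm_command --commands '[[[0,0,0],[0,0,0.08],1],[[0,0,0],[0,0,0.16],1],[[0,0,0],[0,0,0.24],1],[[0,0,0],[0,0,0.32],1],[[0,0,0],[0,0,0.4],1]]'

```text
time: 27.48
tcp_pos: [519.5, -49.7, 151.8]
tcp_rot: [-3.139, -0.003, -0.654]
contact_force: [4.8, 2.8, 2.8]
width: 16.6
```

```bash
python3 st.py
```

```text
[ 0.542 -0.733  0.129]
t 27.48 pos [519.5 -49.7 151.8] F [4.8 2.8 2.8] w 16.6 | shift [0.041, 0.131, 0.079] turn [-0.005, 0.0035, 3.1289]
```

arm_command --commands '[[[0,0,0],[0,0,0.05],1],[[0,0,0],[0,0,0.1],1],[[0,0,0],[0,0,0.15],1],[[0,0,0],[0,0,0.15],1],[[0,0,0],[0,0,0.15],1]]'

```text
time: 28.1
tcp_pos: [519.6, -49.8, 151.8]
tcp_rot: [-3.139, -0.003, -0.802]
contact_force: [4.0, 2.1, 3.3]
width: 16.8
```

```bash
python3 st.py
```

```text
[ 0.44  -0.703 -0.009]
t 28.1 pos [519.6 -49.8 151.8] F [4.  2.1 3.3] w 16.8 | shift [0.05, 0.127, 0.08] turn [-0.0049, 0.004, 2.9813]
```

arm_command --commands '[[[0,0,0],[0,0,0],0.8],[[0,0,0],[0,0,0],0.5],[[0,0,0],[0,0,0],0.2],[[0,0,0],[0,0,0],0.1],[[0,0,0],[0,0,0],0.1]]'

```text
time: 28.72
tcp_pos: [518.1, -49.9, 150.8]
tcp_rot: [3.141, 0.0, -0.803]
contact_force: [-0.5, 0.1, -0.7]
width: 38.4
```

arm_command --commands '[[[0,0,-1],[0,0,0],0.1],[[0,0,-3],[0,0,0],0.1],[[0,0,-5],[0,0,0],0.1],[[0,0,-7],[0,0,0],0.1],[[0,0,-8],[0,0,0],0.1]]'

```text
time: 29.35
tcp_pos: [518.5, -49.9, 232.4]
tcp_rot: [-3.141, -0.002, -0.802]
contact_force: [-0.5, 0.4, 0.1]
width: 38.4
```

```bash
python3 -c "
from h import *
mv(380,150,231,-.8)"
```

```text
t 29.35 pos [518.5 -49.9 232.4] F [-0.5  0.4  0.1] w 38.4 | shift [-23.998, -3.934, 0.104] turn [-0.0009, -0.0017, -0.0025]
```

arm_command --commands '[[[-6,-1,0],[0,0,0],0.1],[[-12,-2,0],[0,0,0],0.1],[[-18,-3,0],[0,0,0],0.1],[[-24,-4,0],[0,0,0],0.1],[[-30,-5,0],[0,0,0],0.1]]'

```text
time: 29.98
tcp_pos: [344.3, 201.9, 231.1]
tcp_rot: [-3.141, -0.0, -0.803]
contact_force: [0.9, 0.3, 0.4]
width: 38.4
```

```bash
python3 - <<'E'
from h import *
from bench import env
mv(518.3,-50,232,-.8)
ts=[env.capture('top') for _ in range(8)];t=dict(ts[0]);t["img"]=np.mean([c["img"] for c in ts],0).astype(np.uint8)
s=env.capture('side')
pickle.dump((t,s),open('last.pkl','wb'))
t0=pickle.load(open('top0.pkl','rb'))
a=np.hstack([crop(c,308,203,28,28,13) for c in(t0,t)])
b=np.hstack([crop(t,230,185,115,60,3),crop(s,230,195,100,60,3)])
b=cv2.copyMakeBorder(b,0,0,0,max(0,a.shape[1]-b.shape[1]),cv2.BORDER_CONSTANT)
cv2.imwrite('pics/g5.png',np.vstack([cv2.copyMakeBorder(a,0,0,0,max(0,b.shape[1]-a.shape[1]),cv2.BORDER_CONSTANT),b]))
for z in(182,144):print(z,(proj(t,[518.8,-50.7,z])-[308,203]+.5)*13)
E
```

```text
t 29.98 pos [344.3 201.9 231.1] F [0.9 0.3 0.4] w 38.4 | shift [30.209, 4.979, -0.084] turn [-0.0004, -0.0002, -0.003]
182 [[200.18333505 193.08384581]]
144 [[183.92222876 199.16077679]]
```

View pics/g5.png

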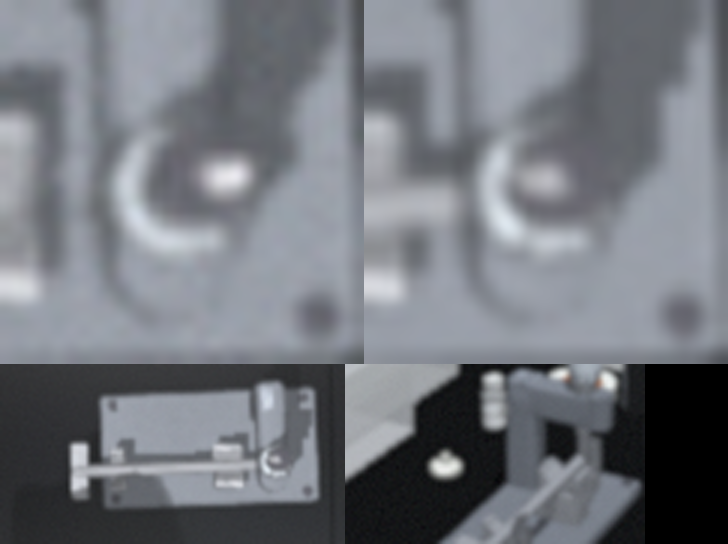

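The new top view shows three things:
- **Knob mark:** now on the left side of the knob, at crop (542,179); it was on the right before.
- **Thimble line:** a dark gap in the thimble ring at crop (525,240).
- **Paddle:** lying in both rests and running under the spindle.

I'll measure the angles numerically.

```bash
python3 - <<'E'
from h import *
t,s=pickle.load(open('last.pkl','rb'));t0=pickle.load(open('top0.pkl','rb'))
C=np.array([183.9-1,182])/13-.5+[308,203]   # thimble centre, px
X=plane(t,[C],144)[0];print("thimble axis",X)
a=np.radians(np.arange(60,290,10))
for c in(t0,t):
  g=c["img"].mean(2).astype(np.float32);v=[]
  for r in(9,10,11,12):
    q=proj(c,np.c_[X[0]+r*np.cos(a),X[1]+r*np.sin(a),0*a+144]).astype(np.float32)
    v.append(cv2.remap(g,q[:,0],q[:,1],cv2.INTER_LINEAR).ravel())
  print(np.c_[np.degrees(a),np.mean(v,0)].astype(int).tolist())
M=[]
for c in(t0,t):
    g=c["img"].mean(2)[212:222,318:332];w=np.clip(g-125,0,None)
    # restrict to blob around the mark
    yy,xx=np.mgrid[212:222,318:332];k=(np.hypot(xx-(325 if c is t0 else 321.2),yy-216.2)<2.6);w=w*k
    M.append(plane(c,[((w*xx).sum()/w.sum(),(w*yy).sum()/w.sum())],182)[0][:2])
print(M)
for X2 in(X[:2],X[:2]+[1,0],X[:2]-[1,0]):print([np.degrees(np.arctan2(*(m-X2)[::-1])).round() for m in M],[np.linalg.norm(m-X2).round(1) for m in M])
E
```

```text
thimble axis [521.94009051 -50.52286579 144.        ]
[[59, 170], [70, 175], [80, 182], [90, 187], [100, 189], [110, 187], [119, 194], [130, 198], [140, 196], [150, 195], [160, 195], [170, 194], [180, 188], [190, 181], [200, 174], [210, 164], [220, 142], [230, 125], [239, 126], [250, 131], [260, 157], [270, 187], [280, 198]]
[[59, 176], [70, 184], [80, 182], [90, 182], [100, 184], [110, 189], [119, 198], [130, 205], [140, 205], [150, 192], [160, 175], [170, 178], [180, 182], [190, 179], [200, 171], [210, 160], [220, 138], [230, 125], [239, 122], [250, 115], [260, 108], [270, 105], [280, 105]]
[array([521.69113721, -55.43083447]), array([521.39967025, -46.13476277])]
[np.float64(-93.0), np.float64(97.0)] [np.float64(4.9), np.float64(4.4)]
[np.float64(-104.0), np.float64(109.0)] [np.float64(5.1), np.float64(4.7)]
[np.float64(-81.0), np.float64(84.0)] [np.float64(5.0), np.float64(4.4)]
```

Slip measures about 65–77° (thimble line at 162°, knob mark at about 85–97°). A further 0.3 rad brings it to about a quarter turn, so I'll regrip the knob.

arm_command --commands '[[[6,1,0],[0,0,0],0.1],[[12,2,0],[0,0,0],0.1],[[18,3,0],[0,0,0],0.1],[[24,4,0],[0,0,0],0.1],[[30,5,0],[0,0,0],0.1]]'

```text
time: 31.05
tcp_pos: [519.1, -52.8, 230.8]
tcp_rot: [-3.142, 0.0, -0.805]
contact_force: [0.6, 1.4, -0.4]
width: 38.5
```

arm_command --commands '[[[0,0,0],[0,0,0],0.1],[[0,0,0],[0,0,0],0.1],[[0,0,0],[0,0,0],0.1],[[0,0,0],[0,0,0],0.1],[[0,0,0],[0,0,0],0.1]]'

```text
time: 31.68
tcp_pos: [518.1, -49.4, 231.2]
tcp_rot: [-3.141, -0.0, -0.802]
contact_force: [-0.4, 0.6, -0.4]
width: 38.4
```

```bash
python3 -c "
from h import *
mv(519.6,-50.2,151.5,-.802)"
```

```text
t 31.68 pos [518.1 -49.4 231.2] F [-0.4  0.6 -0.4] w 38.4 | shift [0.162, -0.048, 7.968] turn [-0.0002, -0.0004, 0.0002]
```

arm_command --commands '[[[0.16,-0.05,2],[0,0,0],0.1],[[0.16,-0.05,4],[0,0,0],0.1],[[0.16,-0.05,6],[0,0,0],0.1],[[0.16,-0.05,7.6],[0,0,0],0.1],[[0.16,-0.05,8],[0,0,0],0.1]]'

```text
time: 32.3
tcp_pos: [519.3, -50.3, 150.3]
tcp_rot: [3.141, 0.001, -0.802]
contact_force: [-0.6, -0.5, 1.3]
width: 38.5
```

arm_command --commands '[[[0,0,0],[0,0,0],0.3],[[0,0,0],[0,0,0],0.5],[[0,0,0],[0,0,0],0.8],[[0,0,0],[0,0,0],1],[[0,0,0],[0,0,0],1]]' --squeeze 50

```text
time: 32.92
tcp_pos: [519.6, -50.2, 151.8]
tcp_rot: [-3.141, 0.0, -0.802]
contact_force: [-3.2, 2.2, 5.8]
width: 16.6
```

arm_command --commands '[[[0,0,0],[0,0,0.06],1],[[0,0,0],[0,0,0.12],1],[[0,0,0],[0,0,0.18],1],[[0,0,0],[0,0,0.24],1],[[0,0,0],[0,0,0.3],1]]'

```text
time: 33.55
tcp_pos: [519.6, -50.3, 151.8]
tcp_rot: [-3.141, -0.0, -1.104]
contact_force: [-3.4, 2.0, 5.9]
width: 16.7
```

```bash
python3 st.py
```

```text
[0.317 0.495 0.122]
t 33.55 pos [519.6 -50.3 151.8] F [-3.4  2.   5.9] w 16.7 | shift [0.032, 0.086, 0.083] turn [-0.0001, 0.0005, 2.6792]
```

arm_command --commands '[[[0,0,0],[0,0,0],0.8],[[0,0,0],[0,0,0],0.5],[[0,0,0],[0,0,0],0.2],[[0,0,0],[0,0,0],0.1],[[0,0,0],[0,0,0],0.1]]'

```text
time: 34.17
tcp_pos: [519.7, -50.7, 150.9]
tcp_rot: [3.142, -0.0, -1.103]
contact_force: [-0.2, 0.5, 0.2]
width: 38.4
```

arm_command --commands '[[[0,0,-1],[0,0,0],0.1],[[0,0,-3],[0,0,0],0.1],[[0,0,-5],[0,0,0],0.1],[[0,0,-7],[0,0,0],0.1],[[0,0,-8],[0,0,0],0.1]]'

```text
time: 34.8
tcp_pos: [520.0, -50.7, 232.4]
tcp_rot: [-3.14, -0.001, -1.102]
contact_force: [-0.1, 0.3, 0.2]
width: 38.5
```

```bash
python3 -c "
from h import *
mv(344,202,231,-1.1)"
```

```text
t 34.8 pos [520.  -50.7 232.4] F [-0.1  0.3  0.2] w 38.5 | shift [-30.494, 4.296, 0.095] turn [-0.0014, -0.0014, -0.0025]
```

arm_command --commands '[[[-6,0.8,0],[0,0,0],0.1],[[-12,1.6,0],[0,0,0],0.1],[[-18,2.5,0],[0,0,0],0.1],[[-24,3.4,0],[0,0,0],0.1],[[-30,4.3,0],[0,0,0],0.1]]'

```text
time: 35.42
tcp_pos: [344.5, 198.9, 231.1]
tcp_rot: [-3.141, -0.0, -1.103]
contact_force: [1.0, 0.3, -0.1]
width: 38.5
```

arm_command --commands '[[[0,0,0],[0,0,0],0.1],[[0,0,0],[0,0,0],0.1],[[0,0,0],[0,0,0],0.1],[[0,0,0],[0,0,0],0.1],[[0,0,0],[0,0,0],0.1]]'

```text
time: 36.05
tcp_pos: [346.2, 197.2, 230.9]
tcp_rot: [3.141, 0.0, -1.104]
contact_force: [-0.0, -0.4, 0.4]
width: 38.8
```

```bash
python3 - <<'E'
from h import *
from bench import env
ts=[env.capture('top') for _ in range(6)];t=dict(ts[0]);t["img"]=np.mean([c["img"] for c in ts],0).astype(np.uint8)
s=env.capture('side');o,_=pickle.load(open('last.pkl','rb'));pickle.dump((t,s),open('end.pkl','wb'))
X=np.array([521.9,-50.5]);a=np.radians(np.arange(60,290,10))
g=t["img"].mean(2).astype(np.float32);v=[]
for r in(9,10,11,12):
    q=proj(t,np.c_[X[0]+r*np.cos(a),X[1]+r*np.sin(a),0*a+144]).astype(np.float32);v.append(cv2.remap(g,q[:,0],q[:,1],cv2.INTER_LINEAR).ravel())
print(np.c_[np.degrees(a),np.mean(v,0)].astype(int).tolist())
a=np.hstack([crop(c,308,203,28,28,13) for c in(o,t)])
b=np.hstack([crop(t,230,185,115,60,3),crop(s,230,195,100,60,3)])[:,:728]
b=cv2.copyMakeBorder(b,0,0,0,728-b.shape[1],cv2.BORDER_CONSTANT)
cv2.imwrite('pics/g6.png',np.vstack([a,b]))
E
```

```text
[[59, 168], [70, 176], [80, 184], [90, 186], [100, 185], [110, 188], [119, 196], [130, 201], [140, 193], [150, 180], [160, 169], [170, 179], [180, 184], [190, 181], [200, 172], [210, 165], [220, 150], [230, 136], [239, 127], [250, 117], [260, 108], [270, 104], [280, 102]]
```

View pics/g6.png

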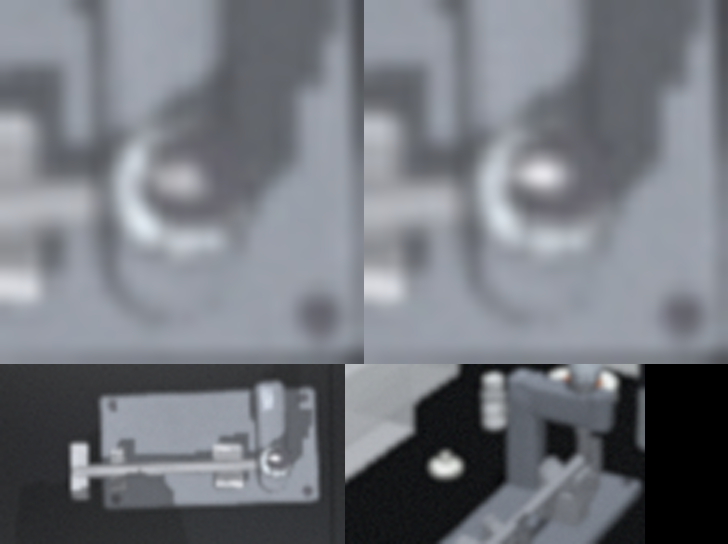

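The thimble line has stayed at about 160° and the knob mark has moved on clockwise. The paddle still lies home in both rests, so I'll hand in.

```bash
python3 -c "
from bench import env
print(env.hand_in())"
```

```text
the job is handed in; nothing more can be done
None
```

The paddle is clamped in the micrometer with its blade outwards, and I handed the job in at about 36 s. The hand-in gives no verdict.

**Placing:** I laid the shaft in both V-rests and slid it in until it met the end stop. The push peaked at about 9 N, and I eased it to about 5 N before letting go.

**Ratchet:** I turned the knob clockwise about 3.6 rad in total, in two grips. The torque rose from about 0.07 N·m to an average of about 0.15 N·m after roughly 1.75–2.05 rad, which is where the ratchet began to slip.

**Last checks:**
- **Slip:** after the first grip the pictures gave about 65–77°, so I regripped and turned 0.3 rad more. In the last picture the thimble line had stayed at about 160°. That puts the slip at about 82–94° (the last 0.3 rad taken from the wrist turn), or up to about 106° by the torque readings.
- **Paddle:** it still lay in both rests under the spindle, and the gripper was clear.

**Uncertain readings:**
- The torque readings while slipping scattered between 0.10 and 0.20 N·m.
- The top camera put the measuring axis about 2–3 mm from where the gripper found it.
- The marks are only a few pixels wide, so the slip angle is good to about 15°.
- I did not touch the other things on the bench, but I did not measure their positions again at the end.

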